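Aim the decorating lamp at the frosted cupcake

ROBOT

A 6-joint arm with a two-finger parallel gripper is mounted at the origin on a cart in front of the work surface, level with it; the furniture and walls round the work are solid. World frame = base frame: x ahead of the robot, y to its left, z up, the work surface at z = 0. Lengths are in mm, angles in rad, forces in N, time in s.
With the tool pointing down it reaches from about 275 to 750 mm from the base axis. Payload 10.2 kg.
Tool frame: the origin (TCP) lies midway between the tips of the shut fingers; the grasp point (between the pads) lies 19 mm behind it; z points along the fingers, y is the line along which they close (so a half turn about z gives the same grasp; the last joint's range is limited). The gripper opens to 85 mm and grips with 20 to 120 N. Pads are 22 mm wide; open, the fingers measure 114 mm over their backs; the gripper's body (76 mm by 85 mm) begins 54 mm behind the grasp point. The pads swing forward as they close: fully open they stand 13 mm farther back than shut.
Start: joints at [0.977, 0.313, 1.498, -0, 1.331, -0.223], TCP at [190.253, 489.321, 231.294] pointing down, gripper open.
Joint ranges: [-2.94, 2.94], [-0.97, 2.17], [0.19, 2.56], [-1.23, 4.37], [0.02, 3.11], [-2.88, 2.88]. Speed limits (rad/s): [2.39, 2.39, 3.01, 3.14, 3.14, 3.14].

INTERFACE

Orientations are given as a unit quaternion [w, x, y, z].
In Python, from rig import ctrl gives the robot as it stands.
- The arm moves only by the tool send_rows, never from a script. Its argument "targets" is a list of rows, each a list of 7 numbers: the closure, from -1 (fully open) to 1 (shut), so that 0 is half open, then the shift along the tool's x, y, z in m, then the turn, a rotation vector about the tool's x, y, z in rad. In form: [[claw, dx, dy, dz, ax, ay, az], ...]. A call has exactly 10 rows; each row shifts and turns the commanded pose from where the row before left it, along the tool's axes as they then stand; what a row does not reach is not made up. A row lasts 1/8 s, in which the tool goes at most 62.5 mm and 10.7 degrees, less where a joint would pass 70% of its speed; a pose out of reach is approached as far as the arm can. A call with a gripper value outside its range is refused whole. The fingers move at their own pace and stop on an object; "squeeze" is the grip in N (left out, the last holds). Time passes only in rows, so rows that do not move let the fingers close, or fill a call up. It gives the time, the measured TCP pose, the force, the opening and the grip force at its end, in the units of the state.
- ctrl.sense(): the state, without advancing time (a new reading comes with each control period).
- ctrl.capture(name): name is "side" or "top" or "wrist"; returns a dict with "img" (400x640x3 uint8, red, green, blue), "camera_matrix" (3x3 intrinsics, pixels), "k1" (the pictures are not rectified: a ray, as slopes to the right and down, at radius r is drawn at 1 + k1 r^2 times it, then the intrinsics apply), "R" (3x3) and "t" (3): a world point X has camera coordinates R X + t. Camera axes: x right, y down, z forward; pixel columns grow to the right and rows downward; lengths in mm; the calibration is good to about 2 mm. A picture is of the moment at which its call begins. There is no depth.
- ctrl.finish_job(): hands the job in; it is judged then, once.
Trained networks look in a picture, given as the dict that the camera call returned (one of the last four; its "shot" number tells which), for a name from the list of things; names that differ only in an ending like _2 or _b are one class to them, and where a whole thing is asked for, a point or a joint stands for the part that bears it (a point fixed in the world has none). Each returns a list of dicts, best first, with "score" (0 to 1); they miss things now and then, are a little off and sometimes report something else, mostly with a low value. They report only what shows in the picture. A call takes as long as a camera call. They do not tell look-alikes from the thing itself.
- ctrl.boxes_of(query, picture): "extent" ([left, top, width, height] in pixels, round what is visible of it).
- ctrl.landmark_of(query, picture): "point" ([column, row] in pixels: a listed point, or the origin of a listed thing).
The state is a dict: "time_s": time; "joints": joint angles; "dq": joint speeds; "tau": joint torques, N m; "eef_pos": TCP position; "ee_rot": TCP orientation; "force": force on the tool from outside, world axes, zero at the start; "wrist_torque": the same for the moment, N m; "grip_width": opening from 0.0 (shut) to 1.0 (fully open); "grip_force": force on a finger pad.
Only numpy, scipy, OpenCV 4.12 (cv2) and the standard library are available. Lean on these libraries where they do the work, as an engineer would, in place of code of your own. Each camera call takes 0.05 s, during which the arm holds its last target. There are 200 camera calls.

TASK

Swing and tilt the small decorating lamp so that its beam points at the middle of the one frosted cupcake that stands near it on the table (not those on the baking tray), and leave it there. A steel shaker blocks the swing to that side: first take it out of the way and leave it standing upright on the table, where it is not in the beam either. Do not let the lamp push against the shakers or cupcakes, and leave the other shaker and all the cupcakes where they are.

Things in the scene. Friction and masses are not known exactly. Their poses are not given: they have to be found in the camera images.
- lamp_base: the lamp's foot and post, fixed: grey disc 110 mm across, 22 mm high, post 18 mm thick; origin at the centre of the underside, x roughly toward the robot (the arm's direction at lamp_arm = 0), y roughly to the robot's right, z up
- lamp_arm (a joint): angle of the lamp's level arm about the post's vertical axis, rad; 0 along the lamp_base x, positive counter-clockwise from above; stops at -1.4 and 1.4. Held by friction (0.35 N m, about 2 to 3 N at the knob): it stays where it is released. The arm is 66 mm wide at most, 14 mm thick, 150 mm above the table; it carries the head's hinge 120 mm from the post's axis. It starts within 0.2 of 0
- lamp_head (a joint): tilt of the lamp's head about its level hinge across the end of the arm, rad; 0 = beam level, straight outward along the arm; positive = beam tipped down by that angle; stops at 0 and 1.1. Held by friction (0.12 N m, about 1.5 N at the knob): it stays where it is released
- lamp_beam (a point): the point on the head's hinge axis from which the beam starts, 150 mm above the table and 120 mm from the post's axis; x = the beam's direction (axis of the white cone-shaped head, whose mouth, 72 mm across, is 50 mm ahead), y = the hinge axis, z = toward the knob. With D the level distance from this point to the cupcake, the tilt needed is atan2(0.112, D)
- lamp_knob (a point): centre of the black ball knob, 30 mm in diameter, on a 10 mm stalk that rises square to the beam from the head; 80 mm from the hinge axis, so it lies 80 mm * sin(tilt) farther out than the hinge and 80 mm * cos(tilt) above it. Grip it from above with the fingers on the two sides across the arm (along the hinge axis): moving it sideways on an arc swings the arm, moving it in or out tilts the head
- shaker_left: a plain tall steel shaker, an upright cylinder 54 mm in diameter and 165 mm tall, 0.25 kg, loose, standing on the table; origin at the centre of its underside, z up; its straight wall can be gripped up to 140 mm above the table. It starts about 170 mm from the lamp's post on the -y (robot's left) side of the lamp frame, always in the way of the lamp's swing to that side
- shaker_right: a plain tall steel shaker, an upright cylinder 54 mm in diameter and 165 mm tall, 0.25 kg, loose, standing on the table; origin at the centre of its underside, z up; its straight wall can be gripped up to 140 mm above the table. It starts about 170 mm from the lamp's post on the +y (robot's right) side of the lamp frame, always in the way of the lamp's swing to that side
- frosted_cupcake: the only cupcake near the lamp with a swirl of frosting on top, 74 mm across, 73 mm tall, standing loose on the table 250 to 350 mm from the lamp's post; origin at the centre of its underside. It stands in one of four places, two on each side of the lamp, the plain ones in the others
- cake_mid (a point): the middle of the frosted cupcake, 38 mm above its underside: the point to aim at
- plain_cupcake_1: a plain chocolate cupcake without frosting, 75 mm across, 63 mm tall, standing loose on the table; a bystander; origin at the centre of its underside. Apart from the things named here the table is free from its near edge (x = 0.30 m) to x = 0.72 m and from its left edge (y = 0.33 m) to the rim of a baking tray (y = -0.34 m)
- plain_cupcake_2: a plain chocolate cupcake without frosting, 75 mm across, 63 mm tall, standing loose on the table; a bystander; origin at the centre of its underside
- plain_cupcake_3: a plain chocolate cupcake without frosting, 75 mm across, 63 mm tall, standing loose on the table; a bystander; origin at the centre of its underside
Not all that is in view belongs to the job. What is shaped like the frosted_cupcake but red is not meant.

How it is judged:
By the outcome, as a careful person would: the job done as asked, in the order asked, and still so for the second after the job is handed in, with the robot touching nothing.
It also fails if it takes over 64 s, if anything falls off the work surface, if the arm or the gripper's body presses on something with over 40 N, if the wrist force passes 120 N, or if a joint passes its speed limit or range.

## Working session

There is one attempt and no reset: what is moved stays moved. The work goes in short steps, Python scripts to look and compute and a tool call to move; the robot and the scene stay as the last step left them, time stands still between calls to the robot, and variables do not carry over. Pictures are saved under pics/ and viewed, at most 10 in all, crops included, and the job is handed in when it is done.

Besides the shell and the picture viewer there is one more tool, called after ">>>" as a command line: name --pt "numbers of a row" for each row, then --argument value for the rest. send_rows: Moves the arm, as the interface text tells. Its arguments: {"type":"object","properties":{"targets":{"type":"array"},"squeeze":{"type":"number"}},"required":["targets"]}

```bash
mkdir -p pics; cat > h.py <<'E'
import numpy as np, cv2
from rig import ctrl
def px2w(p,c,z):
    K=np.array(c["camera_matrix"]);R=np.array(c["R"]);t=np.array(c["t"]);k=c["k1"]
    d=np.array([(p[0]-K[0,2])/K[0,0],(p[1]-K[1,2])/K[1,1]]);u=d.copy()
    for _ in range(20): u=d/(1+k*(u@u))
    r=R.T@np.array([u[0],u[1],1]);o=-R.T@t
    return o+r*(z-o[2])/r[2]
def w2px(X,c):
    K=np.array(c["camera_matrix"]);q=np.array(c["R"])@np.array(X)+np.array(c["t"]);u=q[:2]/q[2];u=u*(1+c["k1"]*(u@u))
    return np.array([K[0,0]*u[0]+K[0,2],K[1,1]*u[1]+K[1,2]])
def save(c,n): cv2.imwrite("pics/"+n,cv2.cvtColor(c["img"],cv2.COLOR_RGB2BGR))
E
python3 - <<'E'
from h import *
Z=dict(lamp_base=0,lamp_beam=150,lamp_knob=229,shaker_left=0,shaker_right=0,frosted_cupcake=0,cake_mid=38,plain_cupcake_1=0)
for n in("top","side"):
    c=ctrl.capture(n);save(c,n+"0.png");print(n,-np.array(c["R"]).T@c["t"])
    for q,z in Z.items():
        for d in ctrl.landmark_of(q,c)[:5]: print(q,round(d["score"],2),np.round(d["point"]),np.round(px2w(d["point"],c,z)[:2]))
s=ctrl.sense();print(s["eef_pos"],s["ee_rot"],s["time_s"])
E
```

```text
top [ 392.77297457   -2.01977199 1085.45854085]
lamp_base 0.59 [307. 145.] [715.  30.]
lamp_beam 0.83 [305. 177.] [592.  28.]
lamp_knob 0.83 [306. 187.] [553.  23.]
shaker_left 0.8 [267. 186.] [598. 137.]
shaker_right 0.93 [348. 187.] [597. -87.]
frosted_cupcake 0.78 [242. 245.] [435. 199.]
frosted_cupcake 0.71 [334. 237.] [460. -48.]
frosted_cupcake 0.53 [309. 145.] [716.  23.]
cake_mid 0.63 [240. 245.] [432. 197.]
cake_mid 0.61 [330. 240.] [449. -36.]
cake_mid 0.32 [307. 145.] [705.  28.]
plain_cupcake_1 0.95 [383. 234.] [ 470. -181.]
plain_cupcake_1 0.78 [226. 194.] [574. 249.]
plain_cupcake_1 0.63 [388. 182.] [ 614. -198.]
side [  30.61172258 -759.44442846  790.39767197]
lamp_base 0.97 [367. 222.] [729.  33.]
lamp_beam 0.84 [329. 192.] [600.  29.]
lamp_beam 0.6 [303. 224.] [479. -40.]
lamp_knob 0.95 [319. 176.] [549.  -3.]
shaker_right 0.65 [358. 267.] [597. -94.]
frosted_cupcake 0.82 [240. 234.] [424. 195.]
frosted_cupcake 0.65 [295. 276.] [457. -29.]
cake_mid 0.95 [242. 224.] [430. 180.]
cake_mid 0.76 [294. 268.] [448. -41.]
plain_cupcake_1 0.72 [277. 206.] [571. 245.]
plain_cupcake_1 0.67 [390. 289.] [ 608. -196.]
plain_cupcake_1 0.62 [337. 309.] [ 473. -174.]
[190.2334434  489.32862259 231.30194713] [-5.64021181e-06  1.84318655e-01  9.82866539e-01  8.71298000e-06] 0.9
```

View pics/top0.png

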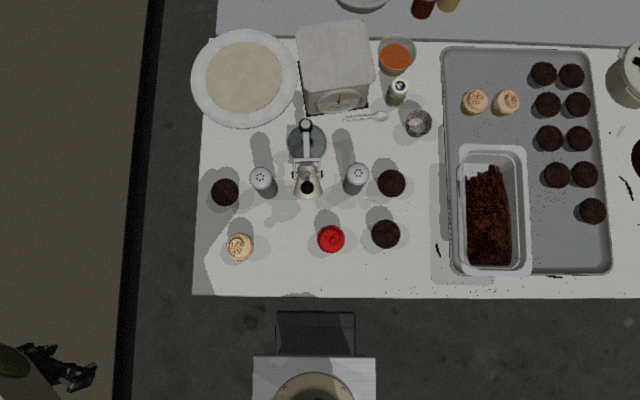

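View pics/side0.png

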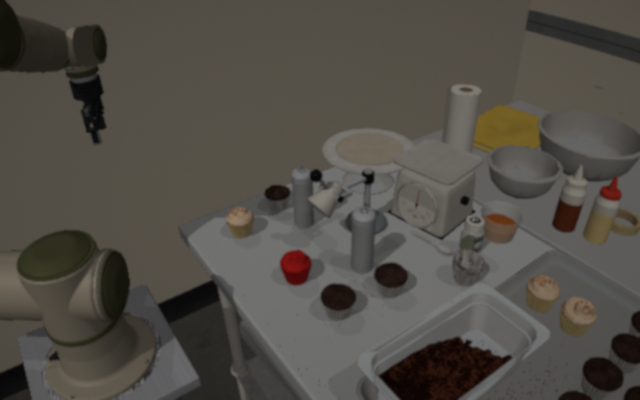

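The frosted cupcake near the lamp is at (240,246) in the top picture and (239,222) in the side one, on the robot's left. The red one at (331,239) is a decoy. So shaker_left, at (262,180) in the top picture, is the blocker.

```bash
cat >> h.py <<'E'
from scipy.optimize import least_squares
from scipy.spatial.transform import Rotation as Ro
def tri(obs,x0): # obs list of (px,cam)
    r=least_squares(lambda X:np.concatenate([w2px(X,c)-p for p,c in obs]),x0,loss="soft_l1");return r.x,np.abs(r.fun).max()
def pose():
    s=ctrl.sense();q=np.array(s["ee_rot"]);return np.array(s["eef_pos"]),Ro.from_quat(q[[1,2,3,0]]),s
def plan(P,yaw=None,n=9,prev=None):
    """rows to world pos P (mm), tool y axis at world angle yaw (deg), tool z down; spread on n rows"""
    p,R,s=pose() if prev is None else prev
    y=R.as_matrix()[:,1];yaw0=np.degrees(np.arctan2(y[1],y[0]));yaw=yaw0 if yaw is None else yaw
    d=(yaw-yaw0+180)%360-180;step=(np.array(P)-p)/n
    for i in range(n):
        v=R.as_matrix().T@step/1000;print([float(x) for x in np.round(v,4)],"az",round(float(np.radians(-d/n)),4))
        R=R*Ro.from_rotvec([0,0,np.radians(-d/n)])
    return np.array(P),R,None
def st():
    s=ctrl.sense();print(s["time_s"],np.round(s["eef_pos"],1),np.round(s["joints"],2),"F",np.round(s["force"],1),"w",round(s["grip_width"],3),"gf",round(s["grip_force"],1))
E
python3 - <<'E'
from h import *
ct=ctrl.capture("top");cs=ctrl.capture("side")
for q,x0 in dict(lamp_base=[720,30,0],lamp_beam=[595,30,150],lamp_knob=[570,25,225],frosted_cupcake=[430,195,0],cake_mid=[430,190,38]).items():
    o=[]
    for c in(ct,cs):
        g=[d for d in ctrl.landmark_of(q,c) if np.linalg.norm(w2px(x0,c)-d["point"])<25]
        if g:o.append((np.array(g[0]["point"]),c))
    if len(o)==2: x,e=tri(o,x0);print(q,np.round(x,1),round(e,1))
for d in ctrl.boxes_of("shaker_left",ct)+ctrl.boxes_of("shaker_left",cs)+ctrl.boxes_of("frosted_cupcake",ct)[:3]: print(d)
for z in(0,165):print(w2px([598,137,z],ct),w2px([598,137,z],cs))
plan([500,250,260],0,10)
E
```

```text
lamp_base [711.7  30.7  16.6] 2.7
lamp_beam [598.2  21.3 155.2] 1.3
lamp_knob [560.5  28.3 211.7] 3.7
frosted_cupcake [429.  196.    2.4] 0.5
cake_mid [430.8 200.3  35.1] 0.3
{'extent': [251.3, 164.7, 25.1, 36.0], 'score': 0.8}
{'extent': [293.1, 167.8, 22.3, 59.4], 'score': 0.88}
{'extent': [319.1, 226.3, 23.9, 25.2], 'score': 0.89}
{'extent': [226.9, 232.5, 26.5, 29.1], 'score': 0.74}
{'extent': [289.7, 121.8, 38.6, 77.2], 'score': 0.74}
[266.86284805 185.73436349] [305.7972953  220.83489071]
[258.32015665 172.55503873] [303.53998644 168.86183222]
[-0.0375, -0.0111, -0.0029] az 0.12
[-0.0386, -0.0065, -0.0029] az 0.12
[-0.0391, -0.0018, -0.0029] az 0.12
[-0.039, 0.0029, -0.0029] az 0.12
[-0.0384, 0.0075, -0.0029] az 0.12
[-0.0372, 0.0121, -0.0029] az 0.12
[-0.0355, 0.0164, -0.0029] az 0.12
[-0.0333, 0.0206, -0.0029] az 0.12
[-0.0306, 0.0244, -0.0029] az 0.12
[-0.0275, 0.0279, -0.0029] az 0.12
```

>>> send_rows --pt "-1 -0.0375 -0.0111 -0.0029 0 0 0.12" --pt "-1 -0.0386 -0.0065 -0.0029 0 0 0.12" --pt "-1 -0.0391 -0.0018 -0.0029 0 0 0.12" --pt "-1 -0.039 0.0029 -0.0029 0 0 0.12" --pt "-1 -0.0384 0.0075 -0.0029 0 0 0.12" --pt "-1 -0.0372 0.0121 -0.0029 0 0 0.12" --pt "-1 -0.0355 0.0164 -0.0029 0 0 0.12" --pt "-1 -0.0333 0.0206 -0.0029 0 0 0.12" --pt "-1 -0.0306 0.0244 -0.0029 0 0 0.12" --pt "-1 -0.0275 0.0279 -0.0029 0 0 0.12"

```text
time_s: 2.9
eef_pos: [500.9, 249.3, 260.4]
ee_rot: [-0.0, 0.709, 0.706, 0.0]
force: [0.2, -0.4, -0.5]
grip_width: 1.001
grip_force: 0.0
```

```bash
python3 - <<'E'
from h import *
st();c=ctrl.capture("wrist");save(c,"w1.png");print(-np.array(c["R"]).T@c["t"])
for q,z in dict(shaker_left=0,frosted_cupcake=0,cake_mid=38).items():
    for d in ctrl.landmark_of(q,c)[:3]: print(q,round(d["score"],2),np.round(d["point"]),np.round(px2w(d["point"],c,z)[:2]))
for d in ctrl.boxes_of("shaker_left",c)[:2]: print(d)
print(w2px([598,137,0],c),w2px([598,137,165],c))
E
```

```text
2.9 [500.9 249.3 260.4] [0.25 0.37 1.34 0.   1.43 0.26] F [ 0.2 -0.4 -0.5] w 1.001 gf 0.0
[501.46715228 317.18949626 403.25666468]
shaker_left 0.87 [378. 242.] [592. 133.]
frosted_cupcake 0.61 [275. 204.] [430. 196.]
frosted_cupcake 0.39 [296. 331.] [455. -37.]
{'extent': [358.5, 229.2, 56.4, 99.6], 'score': 0.88}
{'extent': [346.8, 157.4, 57.0, 48.6], 'score': 0.6}
[382.68529883 239.70731001] [417.24150355 306.41602737]
```

View pics/w1.png

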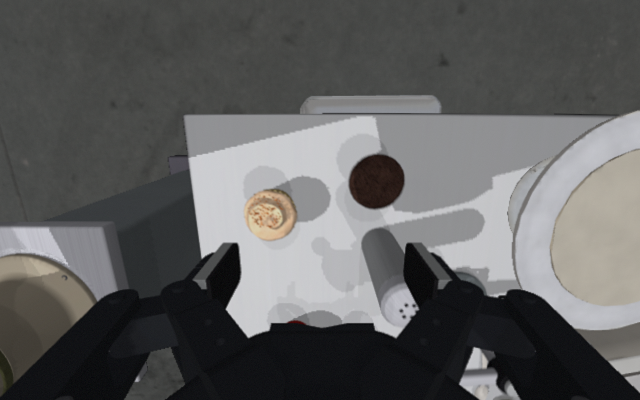

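The wrist picture shows the shaker cap at about (400,304) and its foot near (377,245). The frosted cupcake is at (270,214). I'll fit the shaker's position to its outlines.

```bash
python3 - <<'E'
from h import *
cw=ctrl.capture("wrist");ct=ctrl.capture("top");cs=ctrl.capture("side")
print(px2w((400,304),cw,163))
a=np.linspace(0,6.28,40)
def box(x,y,c,r=27,h=165):
    P=np.array([w2px([x+r*np.cos(t),y+r*np.sin(t),z],c) for z in(0,h) for t in a]);return np.r_[P.min(0),P.max(0)]
O=[]
for c in(cw,ct,cs):
    g=sorted(ctrl.boxes_of("shaker_left",c),key=lambda d:np.linalg.norm(np.array(d["extent"][:2])-box(598,137,c)[:2]))
    if g:e=g[0]["extent"];O.append((np.array([e[0],e[1],e[0]+e[2],e[1]+e[3]]),c))
r=least_squares(lambda v:np.concatenate([box(*v,c)-o for o,c in O]),[598,137],loss="soft_l1");print(r.x,np.round(r.fun,1))
c0=None
g=[]
for z,c in((0,cw),): pass
E
```

```text
[579.86834649 140.44778455 163.        ]
[589.89931658 131.77980514] [-0.9 -1.3 20.4  5.  -0.6 -0.3  3.2  0.7 -0.6 -0.6 -3.8  0.4]
```

```bash
python3 - <<'E'
from h import *
plan([590,133,235],0,6)
E
```

```text
[-0.0196, 0.015, 0.0042] az 0.0002
[-0.0196, 0.015, 0.0042] az 0.0002
[-0.0196, 0.015, 0.0042] az 0.0002
[-0.0196, 0.015, 0.0042] az 0.0002
[-0.0196, 0.0151, 0.0042] az 0.0002
[-0.0196, 0.0151, 0.0042] az 0.0002
```

>>> send_rows --pt "-1 -0.0196 0.015 0.0042 0 0 0" --pt "-1 -0.0196 0.015 0.0042 0 0 0" --pt "-1 -0.0196 0.015 0.0042 0 0 0" --pt "-1 -0.0196 0.015 0.0042 0 0 0" --pt "-1 -0.0196 0.015 0.0042 0 0 0" --pt "-1 -0.0196 0.015 0.0042 0 0 0" --pt "-1 0 0 0 0 0 0" --pt "-1 0 0 0 0 0 0" --pt "-1 0 0 0 0 0 0" --pt "-1 0 0 0 0 0 0"

```text
time_s: 4.7
eef_pos: [589.8, 133.1, 235.3]
ee_rot: [0.0, 0.707, 0.707, 0.0]
force: [-0.2, 1.1, 0.6]
grip_width: 1.001
grip_force: 0.0
```

```bash
python3 - <<'E'
from h import *
st();c=ctrl.capture("wrist");save(c,"w2.png")
for d in ctrl.landmark_of("shaker_left",c)[:2]: print(d,px2w(d["point"],c,0))
print(w2px([590,132,0],c),w2px([590,132,165],c),w2px([617,132,165],c),w2px([563,132,165],c))
E
```

```text
4.7 [589.8 133.1 235.3] [ 0.03  0.49  1.23 -0.    1.42  0.03] F [-0.2  1.1  0.6] w 1.001 gf 0.0
{'point': [319.7, 171.3], 'score': 0.95} [587.86248263 135.04423699   0.        ]
[321.24378779 173.4730816 ] [321.25246272 210.13319967] [354.52366063 210.13691122] [287.96548693 210.12104563]
```

View pics/w2.png

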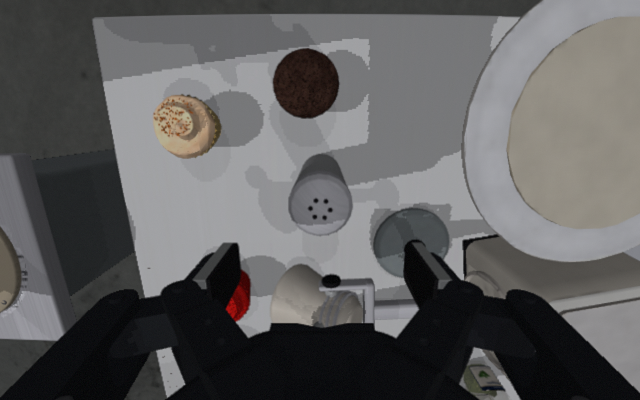

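The shaker cap is at (320,208) and matches (589,134). The lamp foot shows at (411,241), the lamp head near (310,300) and the cupcake at (187,126). Descending to grip.

>>> send_rows --pt "-1 0 0 0.022 0 0 0" --pt "-1 0 0 0.022 0 0 0" --pt "-1 0 0 0.022 0 0 0" --pt "-1 0 0 0.022 0 0 0" --pt "-1 0 0 0.022 0 0 0" --pt "-1 0 0 0.02 0 0 0" --pt "-1 0 0 0 0 0 0" --pt "0.3 0 0 0 0 0 0" --pt "1 0 0 0 0 0 0" --pt "1 0 0 0 0 0 0" --squeeze 35

```text
time_s: 6.05
eef_pos: [590.2, 132.7, 106.3]
ee_rot: [0.0, 0.707, 0.707, 0.0]
force: [-2.8, 0.2, 6.0]
grip_width: 0.625
grip_force: 36.1
```

>>> send_rows --pt "1 0 0 0 0 0 0" --pt "1 0 0 0 0 0 0" --pt "1 0 0 0 0 0 0" --pt "1 0 0 0 0 0 0" --pt "1 0 0 -0.008 0 0 0" --pt "1 0 0 -0.01 0 0 0" --pt "1 0 0 -0.01 0 0 0" --pt "1 0 0 -0.01 0 0 0" --pt "1 0 0 0 0 0 0" --pt "1 0 0 0 0 0 0"

```text
time_s: 7.3
eef_pos: [589.8, 132.6, 142.8]
ee_rot: [-0.0, 0.707, 0.707, -0.0]
force: [0.1, 0.0, -3.7]
grip_width: 0.625
grip_force: 37.5
```

```bash
python3 - <<'E'
from h import *
st();plan([370,70,145],0,9)
E
```

```text
7.3 [589.8 132.6 142.8] [0.03 0.56 1.36 0.   1.22 0.03] F [ 0.1  0.  -3.7] w 0.625 gf 37.5
[-0.007, -0.0244, -0.0002] az -0.0
[-0.007, -0.0244, -0.0002] az -0.0
[-0.007, -0.0244, -0.0002] az -0.0
[-0.007, -0.0244, -0.0002] az -0.0
[-0.007, -0.0244, -0.0002] az -0.0
[-0.007, -0.0244, -0.0002] az -0.0
[-0.007, -0.0244, -0.0002] az -0.0
[-0.007, -0.0244, -0.0002] az -0.0
[-0.007, -0.0244, -0.0002] az -0.0
```

>>> send_rows --pt "1 -0.007 -0.0244 0 0 0 0" --pt "1 -0.007 -0.0244 0 0 0 0" --pt "1 -0.007 -0.0244 0 0 0 0" --pt "1 -0.007 -0.0244 0 0 0 0" --pt "1 -0.007 -0.0244 0 0 0 0" --pt "1 -0.007 -0.0244 0 0 0 0" --pt "1 -0.007 -0.0244 0 0 0 0" --pt "1 -0.007 -0.0244 0 0 0 0" --pt "1 -0.007 -0.0244 0 0 0 0" --pt "1 0 0 0 0 0 0"

```text
time_s: 8.55
eef_pos: [369.4, 69.5, 143.0]
ee_rot: [-0.0, 0.707, 0.707, -0.0]
force: [0.2, -0.3, -3.1]
grip_width: 0.622
grip_force: 38.9
```

>>> send_rows --pt "1 0 0 0.01 0 0 0" --pt "1 0 0 0.01 0 0 0" --pt "1 0 0 0.008 0 0 0" --pt "1 0 0 0.004 0 0 0" --pt "1 0 0 0.002 0 0 0" --pt "1 0 0 0.001 0 0 0" --pt "1 0 0 0 0 0 0" --pt "1 0 0 0 0 0 0" --pt "1 0 0 0 0 0 0" --pt "1 0 0 0 0 0 0"

```text
time_s: 9.8
eef_pos: [370.4, 69.6, 108.1]
ee_rot: [0.0, 0.707, 0.707, 0.0]
force: [0.3, -1.7, -3.2]
grip_width: 0.621
grip_force: 38.9
```

```bash
python3 - <<'E'
from h import *
st()
E
```

```text
9.8 [370.4  69.6 108.1] [-0.13  0.15  2.07  0.    0.92 -0.13] F [ 0.3 -1.7 -3.2] w 0.621 gf 38.9
```

>>> send_rows --pt "1 0 0 0.001 0 0 0" --pt "1 0 0 0.001 0 0 0" --pt "1 0 0 0.0005 0 0 0" --pt "1 0 0 0 0 0 0" --pt "0.3 0 0 0 0 0 0" --pt "-0.3 0 0 0 0 0 0" --pt "-1 0 0 0 0 0 0" --pt "-1 0 0 0 0 0 0" --pt "-1 0 0 0 0 0 0" --pt "-1 0 0 0 0 0 0"

```text
time_s: 11.05
eef_pos: [370.4, 69.6, 105.6]
ee_rot: [0.0, 0.707, 0.707, 0.0]
force: [0.3, -0.5, -0.0]
grip_width: 0.998
grip_force: 0.0
```

>>> send_rows --pt "-1 0 0 -0.005 0 0 0" --pt "-1 0 0 -0.015 0 0 0" --pt "-1 0 0 -0.025 0 0 0" --pt "-1 0 0 -0.025 0 0 0" --pt "-1 0 0 -0.025 0 0 0" --pt "-1 0 0 -0.025 0 0 0" --pt "-1 0 0 -0.025 0 0 0" --pt "-1 0 0 -0.025 0 0 0" --pt "-1 0 0 -0.025 0 0 0" --pt "-1 0 0 0 0 0 0"

```text
time_s: 12.3
eef_pos: [370.8, 69.6, 302.0]
ee_rot: [0.001, 0.707, 0.707, 0.001]
force: [-0.7, 0.2, -0.1]
grip_width: 0.997
grip_force: 0.0
```

```bash
python3 - <<'E'
from h import *
st();ct=ctrl.capture("top");cs=ctrl.capture("side");save(cs,"s2.png")
big=cv2.resize(cv2.cvtColor(ct["img"][100:280,200:420],cv2.COLOR_RGB2BGR),None,fx=3,fy=3,interpolation=cv2.INTER_CUBIC);cv2.imwrite("pics/t2.png",big)
for n,c in(("t",ct),("s",cs)):
  for q in("lamp_base","lamp_beam","lamp_knob","cake_mid","shaker_left"):
    print(n,q,[(round(d["score"],2),np.round(d["point"],1)) for d in ctrl.landmark_of(q,c)[:3]])
  for P in([370,70,0],[370,70,165],[720,31,22],[720,31,150]):print(P,np.round(w2px(P,c),1))
E
```

```text
12.3 [370.8  69.6 302. ] [-0.13 -0.07  1.75  0.    1.46 -0.13] F [-0.7  0.2 -0.1] w 0.997 gf 0.0
t lamp_base [(0.58, array([304.1, 144.8]))]
t lamp_beam [(0.56, array([305.9, 175.7]))]
t lamp_knob [(0.57, array([305. , 188.2]))]
t cake_mid [(0.63, array([237.4, 249.1])), (0.63, array([330.3, 242.4])), (0.52, array([241.7, 245.5]))]
t shaker_left [(0.7, array([383.8, 236.2]))]
[370, 70, 0] [289.2 270.2]
[370, 70, 165] [284.3 271.7]
[720, 31, 22] [306.  141.2]
[720, 31, 150] [304.6 125.6]
s lamp_base [(0.81, array([363.9, 220.2]))]
s lamp_beam [(0.62, array([332.5, 194.9]))]
s lamp_knob [(0.94, array([318.1, 179.4]))]
s cake_mid [(0.72, array([295.4, 269. ])), (0.64, array([239.9, 220.5]))]
s shaker_left [(0.57, array([240.2, 265.4]))]
[370, 70, 0] [243.4 267.4]
[370, 70, 165] [235.3 212.4]
[720, 31, 22] [365.3 217. ]
[720, 31, 150] [367.  176.3]
```

View pics/t2.png

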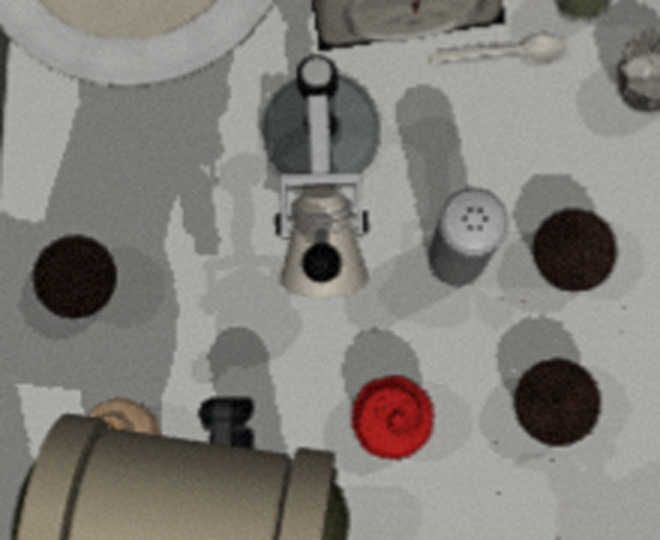

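View pics/s2.png

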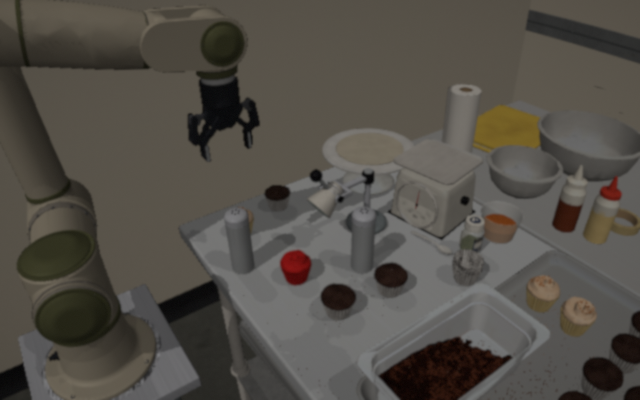

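The shaker stands upright at (240,240) in the side picture. In the top crop the knob is at (321,262), the hinge mid at (322,222) and the foot's centre at (321,128); in the side picture the knob is at (316,176). Next I'll fit the lamp model.

```bash
cat >> h.py <<'E'
def lamp(v):
    x,y,a,t=v;d=np.array([np.cos(a),np.sin(a)]);b=np.array([x,y])
    return dict(base=np.r_[b,0],disc=np.r_[b,20],hinge=np.r_[b+120*d,150],knob=np.r_[b+(120+80*np.sin(t))*d,150+80*np.cos(t)],mouth=np.r_[b+(120+50*np.cos(t))*d,150-50*np.sin(t)])
def fitlamp(O,v0,fix=None):
    def f(u):
        v=u if fix is None else np.r_[fix,u];L=lamp(v);return np.concatenate([w2px(L[k],c)-p for k,p,c in O])
    u0=v0 if fix is None else v0[2:];r=least_squares(f,u0,loss="soft_l1");return (r.x if fix is None else np.r_[fix,r.x]),r.fun
E
python3 - <<'E'
from h import *
ct=ctrl.capture("top");cs=ctrl.capture("side");cw=ctrl.capture("wrist");save(cw,"w3.png")
O=[("disc",(307,142.7),ct),("base",(307,145),ct),("hinge",(307.5,174),ct),("knob",(307,187.3),ct),("knob",(316,176),cs),("base",(365.5,221),cs),("hinge",(330.5,193),cs)]
v,e=fitlamp(O,[720,31,3.14,.4]);print(np.round(v,3),np.round(e.reshape(-1,2),1))
for k,p in lamp(v).items():print(k,np.round(p,1),np.round(w2px(p,cw)))
cake=np.array([430,198])
d=cake-v[:2];a=np.arctan2(d[1],d[0]);D=np.hypot(*d)-120;t=np.arctan2(112,D);print("goal",a,t,D)
print(lamp([v[0],v[1],a,t]))
for q in("cake_mid","frosted_cupcake","lamp_knob"):print(q,[(round(x["score"],2),np.round(x["point"]),np.round(px2w(x["point"],cw,z)[:2])) for x in ctrl.landmark_of(q,cw)[:3] for z in((38,) if q=="cake_mid" else (0,))])
E
```

```text
[7.18611e+02 2.87840e+01 3.19500e+00 5.77000e-01] [[-0.2 -0.8]
 [-0.  -1. ]
 [-0.2  0.3]
 [ 0.4 -0.2]
 [-0.6 -0.2]
 [-0.4  3.1]
 [-0.   0.6]]
base [718.6  28.8   0. ] [528. 190.]
disc [718.6  28.8  20. ] [537. 193.]
hinge [598.8  22.4 150. ] [519. 227.]
knob [555.2  20.  217. ] [522. 256.]
mouth [556.9  20.1 122.7] [471. 220.]
goal 2.611299905474202 0.48109191798622564 214.55959214743575
{'base': array([718.61085645,  28.78447402,   0.        ]), 'disc': array([718.61085645,  28.78447402,  20.        ]), 'hinge': array([615.0917717 ,  89.47878258, 150.        ]), 'knob': array([583.15631171, 108.20287261, 220.91921353]), 'mouth': array([576.85483381, 111.89749419, 126.86262871])}
cake_mid [(0.97, array([364.,  76.]), array([429., 199.])), (0.62, array([376., 236.]), array([457., -38.])), (0.54, array([530., 190.]), array([692.,  38.]))]
frosted_cupcake [(0.87, array([369., 227.]), array([452., -36.])), (0.83, array([365.,  85.]), array([436., 191.]))]
lamp_knob [(0.92, array([521., 252.]), array([728., -85.]))]
```

```bash
python3 - <<'E'
from h import *
plan([555,20,268],93,10)
E
```

```text
[-0.005, 0.0185, 0.0033] az -0.1623
[-0.0079, 0.0174, 0.0033] az -0.1623
[-0.0106, 0.0159, 0.0033] az -0.1623
[-0.013, 0.014, 0.0033] az -0.1623
[-0.0151, 0.0117, 0.0033] az -0.1623
[-0.0168, 0.0091, 0.0033] az -0.1623
[-0.0181, 0.0063, 0.0033] az -0.1623
[-0.0188, 0.0033, 0.0033] az -0.1623
[-0.0191, 0.0002, 0.0033] az -0.1623
[-0.0189, -0.0029, 0.0033] az -0.1623
```

>>> send_rows --pt "-1 -0.005 0.0185 0.0033 0 0 -0.1623" --pt "-1 -0.0079 0.0174 0.0033 0 0 -0.1623" --pt "-1 -0.0106 0.0159 0.0033 0 0 -0.1623" --pt "-1 -0.013 0.014 0.0033 0 0 -0.1623" --pt "-1 -0.0151 0.0117 0.0033 0 0 -0.1623" --pt "-1 -0.0168 0.0091 0.0033 0 0 -0.1623" --pt "-1 -0.0181 0.0063 0.0033 0 0 -0.1623" --pt "-1 -0.0188 0.0033 0.0033 0 0 -0.1623" --pt "-1 -0.0191 0.0002 0.0033 0 0 -0.1623" --pt "-1 -0.0189 -0.0029 0.0033 0 0 -0.1623"

```text
time_s: 14.45
eef_pos: [555.6, 19.8, 267.3]
ee_rot: [-0.0, -0.029, 1.0, 0.0]
force: [0.2, 0.3, 0.1]
grip_width: 1.0
grip_force: 0.0
```

```bash
python3 - <<'E'
from h import *
st();c=ctrl.capture("wrist");save(c,"w4.png");v=[718.6,28.8,3.195,.577]
for q,k in dict(lamp_knob="knob",lamp_beam="hinge",lamp_base="base").items():
  P=lamp(v)[k];print(k,np.round(w2px(P,c)),[(round(d["score"],2),np.round(d["point"],1),np.round(px2w(d["point"],c,P[2]))) for d in ctrl.landmark_of(q,c)[:2]])
plan([555,20,197],93.06,6)
E
```

```text
14.45 [555.6  19.8 267.3] [-0.18  0.36  1.34 -0.    1.44 -1.8 ] F [0.2 0.3 0.1] w 1.0 gf 0.0
knob [323. 216.] [(0.9, array([319.3, 215.2]), array([554.,  17., 217.]))]
hinge [322. 235.] [(0.75, array([324.5, 236.6]), array([600.,  25., 150.]))]
base [322. 266.] [(0.67, array([319.5, 268.4]), array([723.,  25.,   0.]))]
[-0.0001, -0.0, 0.0117] az -0.0008
[-0.0001, -0.0, 0.0117] az -0.0008
[-0.0001, -0.0, 0.0117] az -0.0008
[-0.0001, -0.0, 0.0117] az -0.0008
[-0.0001, -0.0, 0.0117] az -0.0008
[-0.0001, -0.0, 0.0117] az -0.0008
```

View pics/w4.png

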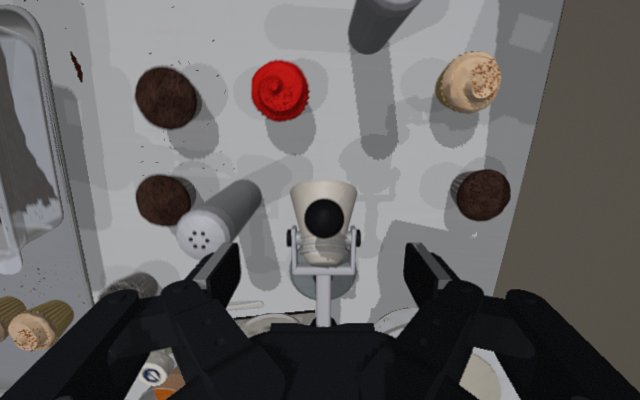

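The knob at (324,218) matches the fitted model. Descending, then gripping lightly.

>>> send_rows --pt "-1 0 0 0.012 0 0 0" --pt "-1 0 0 0.012 0 0 0" --pt "-1 0 0 0.012 0 0 0" --pt "-1 0 0 0.012 0 0 0" --pt "-1 0 0 0.012 0 0 0" --pt "-1 0 0 0.011 0 0 0" --pt "0 0 0 0 0 0 0" --pt "1 0 0 0 0 0 0" --pt "1 0 0 0 0 0 0" --pt "1 0 0 0 0 0 0" --squeeze 25

```text
time_s: 15.9
eef_pos: [555.2, 20.0, 197.2]
ee_rot: [0.0, -0.026, 1.0, -0.0]
force: [-0.9, 0.5, 2.5]
grip_width: 0.331
grip_force: 24.5
```

```bash
python3 - <<'E'
from h import *
st();p,R,_=pose()
b=np.array([718.6,28.8]);r=p[:2]-b;a0=np.arctan2(r[1],r[0])%(2*np.pi);print("knob ang",a0,"r",np.hypot(*r))
a1=2.611;n=20
# arc at fixed radius+height (yaw offset kept), then tilt
r0=np.hypot(*r);prev=p;yaw0=93.06
for i in range(1,n+1):
    a=a0+(a1-a0)*i/n;q=b+r0*np.array([np.cos(a),np.sin(a)]);v=R.as_matrix().T@np.r_[q-prev[:2],0]/1000
    print(np.round(v,4).tolist(),round((a0-a1)/n,4));prev=np.r_[q,p[2]];R=R*Ro.from_rotvec([0,0,(a0-a1)/n])
E
```

```text
15.9 [555.2  20.  197.2] [-0.17  0.41  1.46  0.    1.28 -1.8 ] F [-0.9  0.5  2.5] w 0.331 gf 24.5
knob ang 3.1953491352755714 r 163.64983805059492
[-0.0001, 0.0048, -0.0] 0.0292
[-0.0001, 0.0048, -0.0] 0.0292
[-0.0001, 0.0048, -0.0] 0.0292
[-0.0001, 0.0048, -0.0] 0.0292
[-0.0001, 0.0048, -0.0] 0.0292
[-0.0001, 0.0048, 0.0] 0.0292
[-0.0001, 0.0048, 0.0] 0.0292
[-0.0001, 0.0048, 0.0] 0.0292
[-0.0001, 0.0048, 0.0] 0.0292
[-0.0001, 0.0048, 0.0] 0.0292
[-0.0001, 0.0048, 0.0] 0.0292
[-0.0001, 0.0048, 0.0] 0.0292
[-0.0001, 0.0048, 0.0] 0.0292
[-0.0001, 0.0048, 0.0] 0.0292
[-0.0001, 0.0048, 0.0] 0.0292
[-0.0001, 0.0048, 0.0] 0.0292
[-0.0001, 0.0048, 0.0] 0.0292
[-0.0001, 0.0048, 0.0] 0.0292
[-0.0001, 0.0048, 0.0] 0.0292
[-0.0001, 0.0048, 0.0] 0.0292
```

>>> send_rows --pt "1 -0.0001 0.0048 0 0 0 0.0292" --pt "1 -0.0001 0.0048 0 0 0 0.0292" --pt "1 -0.0001 0.0048 0 0 0 0.0292" --pt "1 -0.0001 0.0048 0 0 0 0.0292" --pt "1 -0.0001 0.0048 0 0 0 0.0292" --pt "1 -0.0001 0.0048 0 0 0 0.0292" --pt "1 -0.0001 0.0048 0 0 0 0.0292" --pt "1 -0.0001 0.0048 0 0 0 0.0292" --pt "1 -0.0001 0.0048 0 0 0 0.0292" --pt "1 -0.0001 0.0048 0 0 0 0.0292"

```text
time_s: 17.15
eef_pos: [559.3, 67.6, 197.1]
ee_rot: [-0.001, 0.12, 0.993, -0.0]
force: [-5.6, -0.8, 5.2]
grip_width: 0.329
grip_force: 24.6
```

>>> send_rows --pt "1 -0.0001 0.0048 0 0 0 0.0292" --pt "1 -0.0001 0.0048 0 0 0 0.0292" --pt "1 -0.0001 0.0048 0 0 0 0.0292" --pt "1 -0.0001 0.0048 0 0 0 0.0292" --pt "1 -0.0001 0.0048 0 0 0 0.0292" --pt "1 -0.0001 0.0048 0 0 0 0.0292" --pt "1 -0.0001 0.0048 0 0 0 0.0292" --pt "1 -0.0001 0.0048 0 0 0 0.0292" --pt "1 -0.0001 0.0048 0 0 0 0.0292" --pt "1 -0.0001 0.0048 0 0 0 0.0292"

```text
time_s: 18.4
eef_pos: [577.4, 112.3, 197.3]
ee_rot: [-0.001, 0.263, 0.965, 0.0]
force: [-7.4, 1.5, 7.1]
grip_width: 0.328
grip_force: 24.7
```

```bash
python3 - <<'E'
from h import *
st();p,R,_=pose();G=lamp([718.6,28.8,2.611,.481])["knob"]
print(G, p, R.as_matrix().T@(G-[0,0,20]-p)/1000)
E
```

```text
18.4 [577.4 112.3 197.3] [-0.01  0.48  1.35  0.    1.32 -1.05] F [-7.4  1.5  7.1] w 0.328 gf 24.7
[583.17490196 108.25571972 220.92261601] [577.44522787 112.30709938 197.34555216] [-0.00698856 -0.00058368 -0.00358575]
```

>>> send_rows --pt "1 -0.001 0 -0.0005 0 0 0" --pt "1 -0.0015 0 -0.0008 0 0 0" --pt "1 -0.0015 0 -0.0008 0 0 0" --pt "1 -0.0015 0 -0.0008 0 0 0" --pt "1 -0.0015 0 -0.0007 0 0 0" --pt "1 0 0 0 0 0 0" --pt "1 0 0 0 0 0 0" --pt "1 0 0 0 0 0 0" --pt "0.6 0 0 0 0 0 0" --pt "0.2 0 0 0 0 0 0"

```text
time_s: 19.65
eef_pos: [584.2, 108.3, 200.4]
ee_rot: [0.0, 0.263, 0.965, 0.0]
force: [0.2, -0.8, -0.9]
grip_width: 0.4
grip_force: 0.0
```

>>> send_rows --pt "-1 0 0 0 0 0 0" --pt "-1 0 0 0 0 0 0" --pt "-1 0 0 0 0 0 0" --pt "-1 0 0 -0.012 0 0 0" --pt "-1 0 0 -0.012 0 0 0" --pt "-1 0 0 -0.012 0 0 0" --pt "-1 0 0 -0.012 0 0 0" --pt "-1 0 0 -0.012 0 0 0" --pt "-1 0 0 -0.012 0 0 0" --pt "-1 0 0 0 0 0 0"

```text
time_s: 20.9
eef_pos: [584.4, 108.3, 273.2]
ee_rot: [0.001, 0.263, 0.965, 0.0]
force: [0.2, 0.2, 1.2]
grip_width: 1.0
grip_force: 0.0
```

```bash
python3 - <<'E'
from h import *
st();c=ctrl.capture("wrist");cs=ctrl.capture("side");L=lamp([718.6,28.8,2.611,.481])
a=cv2.cvtColor(c["img"],cv2.COLOR_RGB2BGR)
b=cv2.resize(cv2.cvtColor(cs["img"][150:240,270:400],cv2.COLOR_RGB2BGR),None,fx=4,fy=4,interpolation=cv2.INTER_CUBIC)
cv2.imwrite("pics/w5.png",a[:360])
cv2.imwrite("pics/s5.png",b)
for n,cc in(("w",c),("s",cs)):
  for q,k in dict(lamp_knob="knob",lamp_beam="hinge",lamp_base="base").items():
    P=L[k];print(n,k,np.round(w2px(P,cc),1),[(round(d["score"],2),np.round(d["point"],1),np.round(px2w(d["point"],cc,P[2]))) for d in ctrl.landmark_of(q,cc)[:1]])
  print("mouth",np.round(w2px(L["mouth"],cc),1))
print([(round(d["score"],2),np.round(d["point"],1),np.round(px2w(d["point"],c,38))) for d in ctrl.landmark_of("cake_mid",c)[:2]],w2px([430,197,38],c),w2px([430,197,73],c))
E
```

```text
20.9 [584.4 108.3 273.2] [-0.01  0.45  1.2   0.    1.49 -1.05] F [0.2 0.2 1.2] w 1.0 gf 0.0
w knob [321.  214.3] [(0.94, array([320.6, 213.6]), array([583., 108., 221.]))]
w hinge [321.1 225.9] [(0.86, array([324.2, 225.4]), array([616.,  93., 150.]))]
w base [321.3 260.2] [(0.88, array([320.9, 258.5]), array([716.,  30.,   0.]))]
mouth [321.  179.1]
s knob [304.1 155.7] [(0.9, array([307.7, 156.9]), array([587.,  98., 221.]))]
s hinge [319.9 179.6] [(0.6, array([321.3, 180.3]), array([616.,  85., 150.]))]
s base [365.1 224.1] [(0.72, array([365.3, 221.7]), array([726.,  37.,   0.]))]
mouth [302.6 188.4]
[(0.94, array([319.,  29.]), array([430., 195.,  38.])), (0.64, array([179.2, 144.6]), array([454., -39.,  38.]))] [320.03291018  28.08142286] [319.90521168  17.81687329]
```

View pics/w5.png

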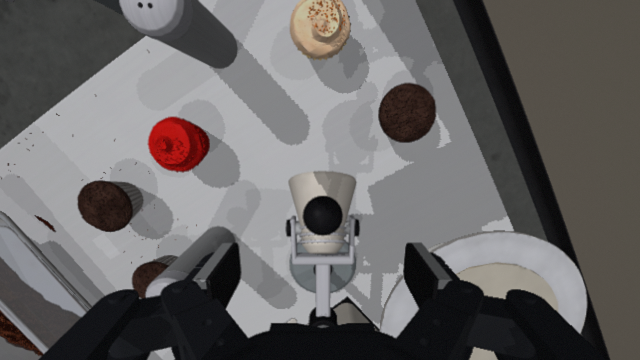

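View pics/s5.png

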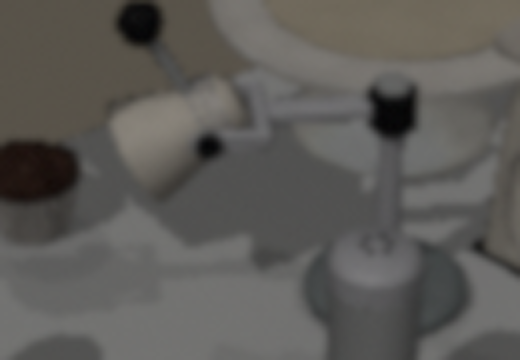

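The knob is at (323,215) in the wrist picture and about (305,155.5) in the side picture, both within 2 px of the goal pose. Foot, hinge, head and cupcake (320,28) lie on one line. I'll retract and hand in.

>>> send_rows --pt "-1 0 0 -0.012 0 0 0" --pt "-1 0 0 -0.015 0 0 0" --pt "-1 0 0 -0.015 0 0 0" --pt "-1 0 0 -0.015 0 0 0" --pt "-1 0 0 -0.01 0 0 0" --pt "-1 0 0 0 0 0 0" --pt "-1 0 0 0 0 0 0" --pt "-1 0 0 0 0 0 0" --pt "-1 0 0 0 0 0 0" --pt "-1 0 0 0 0 0 0"

```text
time_s: 22.6
eef_pos: [584.1, 108.2, 339.1]
ee_rot: [-0.0, 0.263, 0.965, -0.0]
force: [-0.2, 0.4, 0.5]
grip_width: 0.997
grip_force: 0.0
```

```bash
python3 -c "
from h import *
st();print(ctrl.finish_job())"
```

```text
22.6 [584.1 108.2 339.1] [-0.01  0.43  1.06 -0.    1.65 -1.05] F [-0.2  0.4  0.5] w 0.997 gf 0.0
the job is handed in; nothing more can be done
None
```

I moved the left shaker to about (370, 70) mm, upright and out of the beam, then aimed the lamp at the frosted cupcake to within about 2 px in the pictures; the job was handed in at about 23 s (no verdict returned).

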